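# Raise the telescopic inspection lamp to its second stop and hold it

### The job

On the small bench inspection lamp, first turn the stop-selector knob until its white pointer line points midway between the two dots (second stop). Then take the black grip on top of the mast so that you squeeze its front push button in, pull the lamp straight up past the first stop to the second stop, the end of its travel, and finish while still holding it there with the button squeezed in, for it sinks back if let go. Leave the knob on its mark and do not disturb the sprocket, the bearing and the brake pad lying around it.

Things in the scene. Friction and masses are not known exactly. Their poses are not given: they have to be found in the camera images.
- stand: Fixed foot of the lamp: grey block 84 x 264 mm, 30 mm high, on the worktop. Origin at the centre of its underside, z up, x across it and away from the robot (yaw within 0.45 rad), y along it to the left. Mast column at (0, +85) mm: aluminium, 32 mm diameter, up to z = 125 mm, with a 38 mm collar at its top. Selector knob at (0, -85) mm.
- knob_grip (a point): On the selector knob's axis, 54 mm above the worktop, where to grip: a black bar 46 mm long, 14 mm thick, flanks 42 to 66 mm above the worktop, on a 50 mm round skirt (top at 42 mm) over a fixed black dial of 80 mm (top at 34 mm). The point turns with the knob: x along the bar to the end with the white pointer line, z up. Grip from above across the 14 mm.
- selector (a joint): Knob angle, rad, grows clockwise seen from above, 0 to 2.4. At 1.4 the pointer looks along the stand's +x, midway between the two white dots: free to the second stop. More than about 0.2 rad off, a hidden gate stops the mast at the first stop, 55 mm. A single dot at 0.1 marks the first stop. Starts between 0.1 and 0.75. Friction about 0.04 N m; stays where left.
- two_dots (a point): Point midway between the two white dots on the dial (dots 5 mm wide, 6.7 mm apart), 33.5 mm from the knob's axis along the stand's +x. Fixed to the stand; axes as the stand's.
- lamp_head: Moving top of the mast: black upright grip 26 x 26 mm, z = 22 to 70 mm over the origin, button in its front; below, an arm to the stand's +y with a round lamp, 72 mm, centred 82 mm to the side, top at 25 mm. Origin on the mast's axis, 125 mm above the worktop when down; axes as the stand's. Moves only up and down; weight about 2.5 to 4.7 N plus friction 0.8 N; sinks back if let go.
- head_grip (a point): On the axis of the black grip at mid-height of the button, 50 mm above lamp_head's origin (175 mm above the worktop when down, 285 mm at the second stop). Moves with the lamp; axes as the stand's. Grip here from above, fingers closing along its x: one on the button, one on the back face.
- mast (a joint): How far the lamp is drawn up, m: 0 down, 0.055 first stop, 0.11 second stop (firm end of travel).
- button (a joint): How far the button is pushed in, m: 0 out, 0.006 fully in. Spring 1.8 N at rest to 7.2 N fully in. While it is in less than about 3.5 mm a pawl locks the mast down; once up, the mast runs freely, and the pawl lets the button out to about 3.5 mm only until it is down again.
- button_face (a point): Centre of the button's outer face (16 mm wide, 26 mm tall), on the grip's front (-x of the stand), 7.5 mm proud of the grip; so the grip measures 33.5 mm over the button, 27.5 mm with it squeezed fully in. Axes as the stand's.
- sprocket_small: Small toothed sprocket, 68 mm, 13 mm high, lying loose on the worktop under the lamp. Leave it alone. Origin at the centre of its underside.
- bearing_1: Ball bearing, 47 mm, 14 mm high, lying loose in front of the stand. Leave it alone. Origin at the centre of its underside.
- brake_pad_1: Brake pad 42 x 84 mm, 12 mm high, lying loose behind the stand. Leave it alone. Origin at the centre of its underside.

How it is judged:
By the outcome, as a careful person would: the job done as asked, in the order asked, and still so for the second after the job is handed in, while the arm keeps its last pose, push and grip.
It also fails if it takes over 45 s, if anything falls off the work surface, if the arm or the gripper's body presses on something with over 40 N, if the wrist force passes 120 N, or if a joint passes its speed limit or range.

### The arm

A 7-joint arm with a two-finger parallel gripper is mounted at the origin on a cart in front of the work surface, level with it; the furniture and walls round the work are solid. World frame = base frame: x ahead of the robot, y to its left, z up, the work surface at z = 0. Lengths are in m, angles in rad, forces in N, time in s.
With the tool pointing down it reaches from about 0.425 to 0.925 m from the base axis. Payload 6.8 kg.
Tool frame: the origin (TCP) lies on the front face of the gripper's body, between the roots of the fingers; the fingertips stand 73 mm ahead of it and the grasp point (between the pads) lies 54 mm ahead of it (env.nose_length is the distance from the TCP to the fingertips, in m); z points along the fingers, y is the direction in which the jaws open and shut (so a half turn about z gives the same grasp; the last joint's range is limited). The gripper opens to 85 mm and grips with 20 to 120 N. Pads are 22 mm wide; open, the fingers measure 114 mm over their backs; the gripper's body (76 mm by 85 mm) begins 54 mm behind the grasp point. The pads swing forward as they close: fully open they stand 13 mm farther back than shut.
Start: joints at [-1.286, 0.477, 0.022, 1.555, -0.011, 1.109, -0.083], TCP at [0.258, 0.624, 0.304] pointing down, gripper open.
Joint ranges: [-2.96, 2.96], [-0.34, 2.1], [-1.41, 1.46], [0.24, 2.44], [-1.37, 4.51], [0.17, 1.92], [-2.96, 2.96]. Speed limits (rad/s): [2.39, 2.39, 3.14, 3.14, 3.14, 3.14, 3.14].

### API

Orientations are given as a unit quaternion [w, x, y, z].
In Python, from cell import env, kin, camera, calibration, job gives the robot as it stands. The module is installed in compiled form; this text tells all that it offers. Calls block until the motion is done:
- env.reach(position, orientation): joint-space move of the TCP to a pose.
- env.movel(position, velocity=0.15, rot=None, stop_force=None): straight line of the TCP; rot=None keeps the orientation; velocity is the mean speed in m/s. With stop_force (N) it stops when the force on the tool has changed by that much, and returns True; else False.
- env.goto_joints(angles): joint-space move.
- env.grip(opening, f_grip=None): finger opening in m; f_grip is the grip in N (None keeps the last); returns when the fingers have stopped.
- env.dwell(seconds).
- kin.inverse_kinematics(position, orientation): joint angles nearest the present ones, or None.
- env.get_state(): the state.
- camera(name): name is "scene" or "top" or "wrist"; returns (picture, depth): 384x512x3 uint8, blue, green, red; 384x512 float32, m along the optical axis (not along the pixel's ray), 0 where there is no reading.
- calibration(name): a dict with "fx", "fy", "cx", "cy" (pixels), "rvec" (rotation vector, rad) and "tvec" (3), from world to camera coordinates, as OpenCV has them. Camera axes: x right, y down, z forward; pixel columns grow to the right and rows downward; lengths in m; the calibration is good to about 2 mm. The wrist camera is an equidistant fisheye: a pixel r from the principal point sees the ray r / f radians off the axis. A picture is of the moment at which its call begins: read the wrist's pose just before it. calibration takes no time and is no camera call; for the wrist camera it gives the pose at the moment of the call.
A pose or a line that the arm cannot do raises env.PlanningError and nothing moves.
- job.job_done(): hands the job in, once; it reports no verdict.
The state is a dict: "time": time; "qpos": joint angles; "joint_velocities": joint speeds; "joint_torque": joint torques, N m; "tcp_pos": TCP position; "orientation": TCP orientation; "force": force on the tool from outside, world axes, zero at the start; "torque": the same for the moment, N m; "opening": finger opening in m.
Only numpy, scipy, OpenCV 4.12 (cv2) and the standard library are available. Lean on these libraries where they do the work, as an engineer would, in place of code of your own. Each camera call takes 0.05 s, during which the arm holds its last target.

## Working session

There is one attempt and no reset: what is moved stays moved. The work goes in short steps, each a Python script; the robot and the scene stay as the last script left them, time stands still between calls to the robot, and variables do not carry over. Pictures are saved under pics/ and viewed, and the job is handed in when it is done.

```bash
mkdir -p pics
python3 - <<'E'
from cell import env,camera,calibration
import cv2
s=env.get_state(); print(s)
for n in("scene","top","wrist"):
    c=calibration(n); print(n,c)
    p,d=camera(n); cv2.imwrite(f"pics/{n}0.png",p)
E
```

```text
{'time': 0.0, 'qpos': array([-1.28610571,  0.47780241,  0.02234295,  1.55647877, -0.01151153,
        1.10931463, -0.08307587]), 'joint_velocities': array([ 1.62634067e-03,  1.21879759e-03, -9.66466236e-04,  2.76038468e-04,
       -2.81152525e-05,  1.44818950e-03, -2.06663931e-04]), 'joint_torque': array([ 7.23651337e-04, -5.96459091e+01,  1.60765573e+00, -2.81192422e+01,
        1.24157500e-02,  9.33847041e-03,  8.92821731e-06]), 'tcp_pos': array([0.25819136, 0.62315221, 0.30291259]), 'orientation': array([-1.18117214e-04,  1.95116760e-01,  9.80779573e-01, -9.30040503e-04]), 'force': array([1.05133759, 0.72790972, 0.41863523]), 'torque': array([-0.02171389, -0.04583734, -0.02595885]), 'opening': 0.08579317477097234}
scene {'fx': 432.6147723688958, 'fy': 432.6147723688958, 'cx': 258.64386440168187, 'cy': 196.68714338722145, 'rvec': array([ 2.10389625, -0.62463217,  0.31735174]), 'tvec': array([-0.30475334,  0.32227945,  0.67927495])}
top {'fx': 387.7770260473053, 'fy': 387.7770260473053, 'cx': 257.316259029815, 'cy': 198.92175696770053, 'rvec': array([ 2.16134177, -2.12286852,  0.19878806]), 'tvec': array([0.13446903, 0.48050494, 0.96854196])}
wrist {'fx': 297.3186396354542, 'fy': 297.3186396354542, 'cx': 257.6726452197053, 'cy': 191.46588175595474, 'rvec': array([-2.402821  , -1.60611702, -0.23311513]), 'tvec': array([-0.67410701, -0.0368838 ,  0.37802973])}
```

View pics/scene0.png

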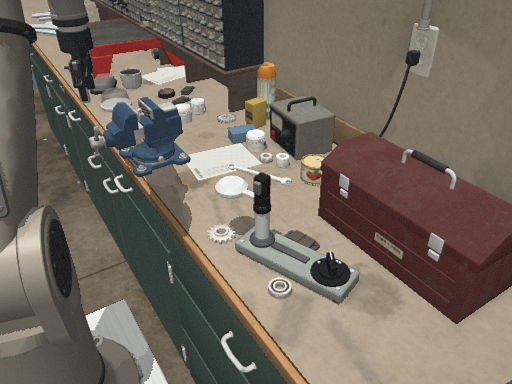

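View pics/top0.png

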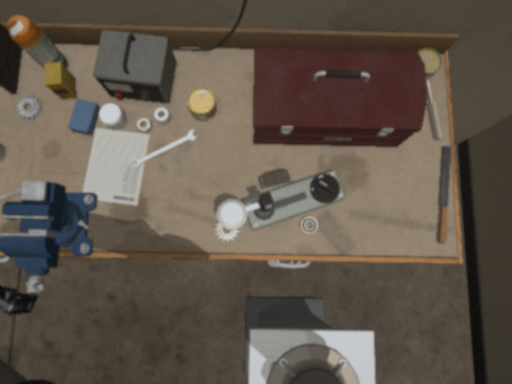

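View pics/wrist0.png

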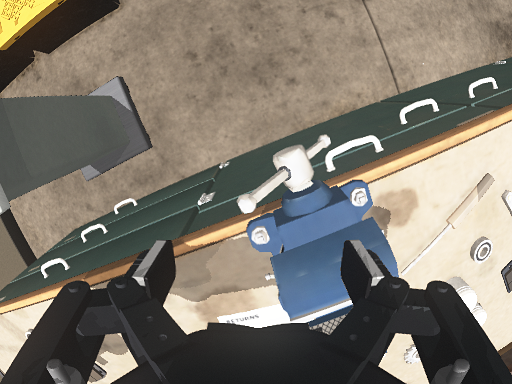

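The scene picture shows the stand with its mast at about (262,205) and the knob at (330,270). In the top view the mast is at (263,205), the knob at (324,187) and the toolbox just behind them. Next I cast rays for these points.

```bash
cat > h.py <<'E'
import numpy as np,cv2
from scipy.spatial.transform import Rotation as R
from cell import env,kin,camera,calibration,job
def ray(c,u,v,fish=False):
    Rm=cv2.Rodrigues(np.array(c['rvec']))[0]; t=np.array(c['tvec'])
    x=(u-c['cx'])/c['fx']; y=(v-c['cy'])/c['fy']
    if fish:
        r=np.hypot(x,y); d=np.array([x/r*np.sin(r),y/r*np.sin(r),np.cos(r)]) if r>1e-9 else np.array([0,0,1.])
    else: d=np.array([x,y,1.])
    return -Rm.T@t, Rm.T@d
def onz(c,u,v,z,fish=False):
    o,d=ray(c,u,v,fish); return o+d*(z-o[2])/d[2]
def proj(c,P,fish=False):
    Rm=cv2.Rodrigues(np.array(c['rvec']))[0]; p=Rm@np.asarray(P)+np.array(c['tvec'])
    if fish:
        th=np.arctan2(np.hypot(p[0],p[1]),p[2]); n=np.hypot(p[0],p[1]); k=np.array([p[0],p[1]])/n*th
    else: k=p[:2]/p[2]
    return k*c['fx']+np.array([c['cx'],c['cy']])
def quat(phi):
    """tool down, tool y axis (jaw) along world angle phi"""
    y=np.array([np.cos(phi),np.sin(phi),0]); z=np.array([0,0,-1.]); x=np.cross(y,z)
    q=R.from_matrix(np.column_stack([x,y,z])).as_quat(); return np.r_[q[3],q[:3]]
def st():
    s=env.get_state(); print('t%.2f'%s['time'],'tcp',s['tcp_pos'].round(4),'F',s['force'].round(1),'T',s['torque'].round(2),'op %.4f'%s['opening'],'q',s['qpos'].round(2)); return s
E
python3 - <<'E'
from h import *
c=calibration('top'); w=calibration('wrist')
for n,u,v,z in (('knob',324,187,.06),('mast',263,205,.19),('bear',309,225,.01),('sprk',227,231,.01),('pad',274,178,.01),('standR',339,185,.03),('lamp',231,214,.15)):
    print(n,onz(c,u,v,z).round(3))
p,d=camera('top')
cv2.imwrite('pics/top1.png',cv2.resize(p[150:260,200:370],None,fx=4.5,fy=4.5,interpolation=cv2.INTER_CUBIC))
# heights of toolbox & vise
o=ray(c,0,0)[0]; print('cam',o)
for u,v in((340,100),(340,135),(340,75),(40,220),(70,220),(135,60)):
    o,dd=ray(c,u,v); print(u,v,(o+dd*d[v,u]).round(3))
# wrist cam pose rel tcp
s=env.get_state(); o,dd=ray(w,w['cx'],w['cy'],True)
q=s['orientation']; Rt=R.from_quat([*q[1:],q[0]]); print('cam in tcp',Rt.inv().apply(o-s['tcp_pos']),Rt.inv().apply(dd))
E
```

```text
knob [ 0.509 -0.027  0.06 ]
mast [0.439 0.133 0.19 ]
bear [0.415 0.004 0.01 ]
sprk [0.396 0.221 0.01 ]
pad [0.541 0.098 0.01 ]
standR [ 0.521 -0.073  0.03 ]
lamp [0.423 0.205 0.15 ]
cam [0.31012684 0.15949974 1.03219263]
340 100 [ 0.69  -0.043  0.186]
340 135 [ 0.639 -0.064  0.089]
340 75 [ 0.731 -0.034  0.226]
40 220 [0.403 0.647 0.13 ]
70 220 [0.414 0.618 0.043]
135 60 [0.808 0.455 0.131]
cam in tcp [ 0.07309048 -0.00011527 -0.06862686] [-2.86310428e-01  5.13781695e-07  9.58136910e-01]
```

View pics/top1.png

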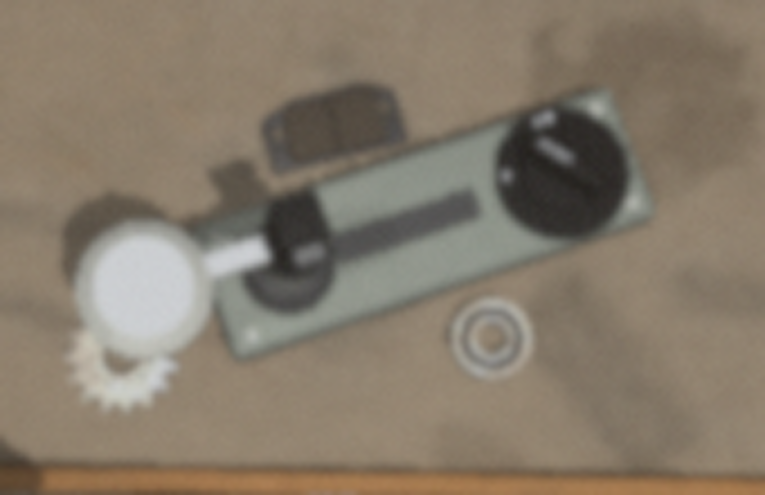

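The zoomed top view shows the knob's pointer up-left of its centre, roughly between the single dot (506,176) and the double dots (543,118). The stand yaw is about 0.4. I'll move over the knob for a wrist view.

Run:
```python
from h import *
s=st()
yaw=0.4
for dphi in np.arange(-np.pi,np.pi,np.pi/6):
    a=kin.inverse_kinematics([.5,-.03,.36],quat(yaw+dphi)); b=kin.inverse_kinematics([.44,.135,.34],quat(yaw+dphi))
    print(round(dphi,2), None if a is None else a.round(2), None if b is None else b.round(2))
env.movel([*s['tcp_pos'][:2],.40])
env.reach([.5,-.03,.38],quat(yaw+np.pi/2) if False else quat(yaw))
st()
```

```text
t0.20 tcp [0.2583 0.6233 0.3033] F [ 0.1 -0.5  1.1] T [ 0.03 -0.01  0.03] op 0.0853 q [-1.29  0.48  0.02  1.56 -0.01  1.11 -0.08]
-3.14 [-1.13  0.31  1.32  1.94 -0.33  1.14 -2.42] [-1.62  0.17  1.35  2.05 -0.19  1.06 -2.92]
-2.62 [-1.13  0.31  1.32  1.94 -0.33  1.14 -1.9 ] [-1.62  0.17  1.35  2.05 -0.19  1.06 -2.39]
-2.09 [-0.85  0.16  0.9   1.94 -0.14  1.11 -1.59] [-1.09  0.07  0.7   2.04 -0.05  1.05 -2.06]
-1.57 [-0.82  0.16  0.86  1.94 -0.13  1.11 -1.08] [-1.05  0.07  0.66  2.04 -0.05  1.05 -1.54]
-1.05 [-0.76  0.15  0.78  1.93 -0.12  1.11 -0.57] [-0.96  0.07  0.56  2.03 -0.04  1.05 -1.03]
-0.52 [-0.71  0.14  0.73  1.93 -0.11  1.11 -0.06] [-0.9   0.07  0.5   2.03 -0.04  1.05 -0.51]
-0.0 [-0.66  0.14  0.67  1.93 -0.1   1.11  0.45] [-0.84  0.07  0.43  2.03 -0.03  1.05  0.01]
0.52 [-0.62  0.14  0.62  1.93 -0.09  1.11  0.96] [-0.77  0.07  0.36  2.02 -0.03  1.05  0.53]
1.05 [-0.59  0.14  0.58  1.92 -0.08  1.11  1.48] [-0.71  0.07  0.29  2.02 -0.02  1.05  1.04]
1.57 [-0.54  0.13  0.53  1.92 -0.07  1.11  1.99] [-0.62  0.08  0.2   2.01 -0.02  1.05  1.56]
2.09 [-0.44  0.13  0.42  1.92 -0.06  1.11  2.5 ] [-0.55  0.08  0.13  2.01 -0.01  1.05  2.07]
2.62 [ 0.91  0.33 -1.18  1.84  0.33  1.19  2.65] [-0.48  0.08  0.05  2.01 -0.    1.06  2.59]
t3.47 tcp [ 0.5003 -0.0288  0.38  ] F [0.9 0.3 0.4] T [ 0.03 -0.02 -0.06] op 0.0857 q [-0.71  0.12  0.72  1.9  -0.09  1.15  0.44]
```

Run:
```python
from h import *
w=calibration('wrist'); p,d=camera('wrist'); cv2.imwrite('pics/w1.png',p)
import pickle; pickle.dump((w,p,d),open('w1.pkl','wb'))
q=proj(w,[.509,-.027,.06],True); print(q)
u,v=q.astype(int); cv2.imwrite('pics/w1z.png',cv2.resize(p[max(0,v-70):v+70,max(0,u-80):u+80],None,fx=4,fy=4,interpolation=cv2.INTER_CUBIC)); print(u-80,v-70)
```

```text
[264.33885219 161.60530766]
184 91
```

View pics/w1.png

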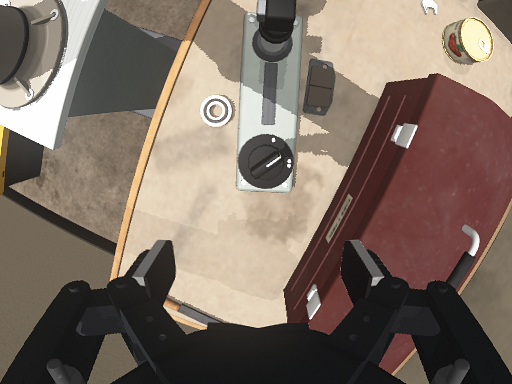

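View pics/w1z.png

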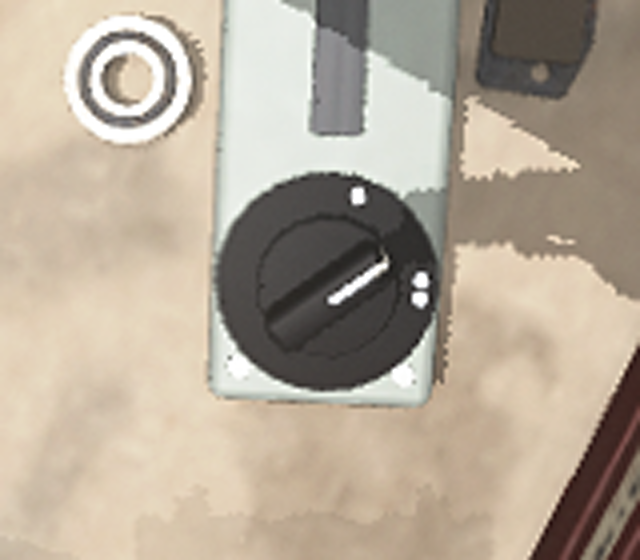

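The wrist view shows the dial centred at zoom (327,281), the two dots at (421,280) and (420,298), the single dot at (358,195), and the pointer line running from (333,300) to (386,263). I'll turn these into world positions.

Run:
```python
from h import *
import pickle; w,p,d=pickle.load(open('w1.pkl','rb'))
g=lambda u,v,z:onz(w,u/4+184-.4,v/4+91-.4,z,True)[:2]
# dial ellipse by dark mask
hsv=p.max(2); m=((hsv<75)*255).astype(np.uint8); 
mm=np.zeros_like(m); cv2.circle(mm,(266,161),40,255,-1); m&=mm
m=cv2.morphologyEx(m,cv2.MORPH_CLOSE,np.ones((9,9)))
cs,_=cv2.findContours(m,0,2); c=max(cs,key=cv2.contourArea); P=np.array([onz(w,*x[0],.034,True)[:2] for x in c])
hull=cv2.convexHull(c)
print('enc',cv2.minEnclosingCircle(P.astype(np.float32)), cv2.fitEllipse(P.astype(np.float32)))
C=g(327,281,.034); D1=g(421,280,.034);D2=g(420,298,.034);S=g(358,195,.034);M=(D1+D2)/2
a=g(333,300,.066);b=g(386,263,.066)
print('C',C,'M',M,np.linalg.norm(M-C),'yaw',np.arctan2(*(M-C)[::-1]),'S',S,np.linalg.norm(S-C),np.arctan2(*(S-C)[::-1])-1.3)
print('ptr',a,b,np.arctan2(*(b-a)[::-1]), 'skirt', g(326,287,.042))
# stand edges using green-grey mask, mast axis / slot direction
u=lambda x,y,z:onz(w,x,y,z,True)[:2]
print('left edge',u(245,20,.03),u(236.5,187,.03)); print('right',u(299,60,.03),u(292.5,190,.03))
tl=u(245,20,.03)-u(236.5,187,.03); print(np.arctan2(tl[1],tl[0])-np.pi/2)
tl=u(299,60,.03)-u(292.5,190,.03); print(np.arctan2(tl[1],tl[0])-np.pi/2)
```

```text
enc ((0.5130769610404968, -0.030443135648965836), 0.039263054728507996) ((0.5146531462669373, -0.030354363843798637), (0.07278357446193695, 0.07782427966594696), 6.420772552490234)
C [ 0.51238302 -0.02980388] M [ 0.54414805 -0.01927942] 0.033463134558759544 yaw 0.31993937754932644 S [0.51017184 0.00268224] 0.03256128657690292 0.3387568894081334
ptr [ 0.51357575 -0.02960431] [ 0.52457479 -0.01142883] 1.0265927557769745 skirt [ 0.51212213 -0.03057973]
left edge [0.40704235 0.14496595] [ 0.48934195 -0.08271493]
right [0.49878284 0.12076241] [ 0.56693977 -0.05465652]
0.34685551172062445
0.37058652578015683
```

Knob centre is (0.5127, -0.0301), stand yaw about 0.34 and pointer angle about 1.03, so the selector is near 0.71. I'll approach with the camera on the robot's side, away from the toolbox, and take a closer look.

Run:
```python
from h import *
print(env.nose_length)
env.reach([.5127,-.0301,.30],quat(1.027+np.pi/2)); env.grip(.035,20); env.movel([.5127,-.0301,.2])
st()
w=calibration('wrist'); p,d=camera('wrist'); cv2.imwrite('pics/w2.png',p)
import pickle; pickle.dump((w,p,d),open('w2.pkl','wb'))
u,v=proj(w,[.5127,-.0301,.06],True).astype(int); print(u-80,v-70)
cv2.imwrite('pics/w2z.png',cv2.resize(p[max(0,v-70):v+70,max(0,u-80):u+80],None,fx=4,fy=4,interpolation=cv2.INTER_CUBIC))
```

```text
0.0726
t6.78 tcp [ 0.5132 -0.0302  0.2006] F [ 0.5 -0.5 -0.3] T [ 0.   -0.07  0.  ] op 0.0351 q [-0.39  0.36  0.4   2.05 -0.2   0.76  2.73]
178 134
```

View pics/w2.png

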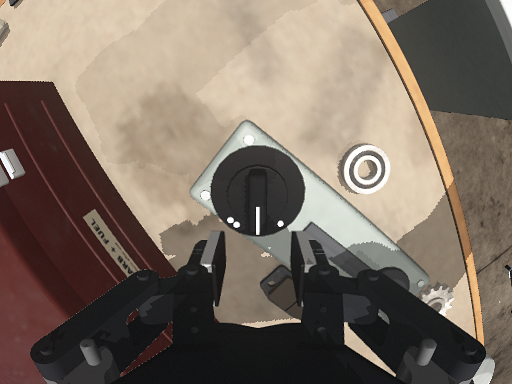

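View pics/w2z.png

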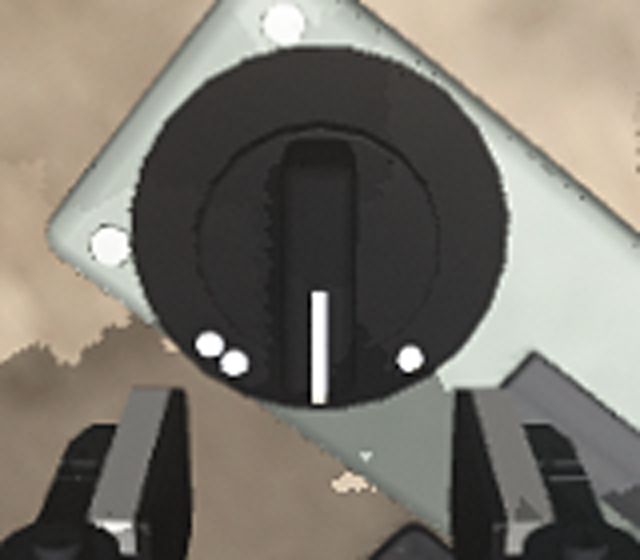

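The pointer line is vertical in the zoomed view (x≈319), so the jaws line up with the bar. The dots are at zoom (209,344), (234,363) and (410,358). I'll refine with those.

Run:
```python
from h import *
import pickle; w,p,d=pickle.load(open('w2.pkl','rb'))
g=lambda u,v,z:onz(w,u/4+178-.4,v/4+134-.4,z,True)[:2]
D1=g(209,344,.034);D2=g(234,363,.034);S=g(410,358,.034);M=(D1+D2)/2
ang=lambda v:np.arctan2(v[1],v[0])
a=g(319,404,.066);b=g(319,292,.066); print('ptr',a,b,ang(a-b))
m=((p.max(2)<80)*255).astype(np.uint8); mm=np.zeros_like(m); cv2.circle(mm,(258,191),50,255,-1); m&=mm
m=cv2.morphologyEx(m,cv2.MORPH_CLOSE,np.ones((7,7))); cs,_=cv2.findContours(m,0,2); c=max(cs,key=cv2.contourArea)
P=np.array([onz(w,*x[0],.034,True)[:2] for x in c]).astype(np.float32); print(cv2.fitEllipse(P))
L,Rr,T,B=g(133,230,.034),g(508,230,.034),g(319,46,.034),g(319,408,.034); print((L+Rr)/2,(T+B)/2,np.linalg.norm(L-Rr),np.linalg.norm(T-B))
C=(T+B)/2*.5+(L+Rr)/2*.5
for C in (C,):
  print('C',C,'yaw',ang(M-C),np.linalg.norm(M-C),'S',ang(S-C)-1.3,np.linalg.norm(S-C),'D1D2',ang(D2-D1)-np.pi/2)
# chord M-S based: known in stand frame
r=.0335; s=np.array([r*np.cos(1.3),r*np.sin(1.3)])-np.array([r,0]); print('chord yaw',ang(S-M)-ang(s),np.linalg.norm(S-M),np.linalg.norm(s))
```

```text
ptr [ 0.52462619 -0.01169991] [ 0.5130293  -0.03086556] 1.0266448787201063
((0.5126699209213257, -0.03172871097922325), (0.07712113112211227, 0.07778239250183105), 138.3022918701172)
[ 0.51167287 -0.03259872] [ 0.51252986 -0.03178212] 0.07809644526765201 0.0786797673817391
C [ 0.51210137 -0.03219042] yaw 0.3658670619968134 0.03431136085756845 S 0.3305043179792979 0.03413411207878688 D1D2 0.33163802968584233
chord yaw 0.35172018303848596 0.04045266939195692 0.04054748918431465
```

Run:
```python
from h import *
x,y=.5123,-.0311
env.movel([x,y,.14],.12); st()
print(env.movel([x,y,.117],.03,stop_force=5)); s=st()
if s['tcp_pos'][2]<.123:
    env.grip(.005,25); s=st(); env.dwell(.2); st()
w=calibration('wrist'); p,d=camera('wrist'); cv2.imwrite('pics/w3.png',p)
```

```text
t7.48 tcp [ 0.5127 -0.0312  0.1405] F [-0.  -0.5  0.8] T [-0.    0.01  0.01] op 0.0351 q [-0.34  0.46  0.35  2.09 -0.26  0.63  2.79]
False
t8.40 tcp [ 0.5124 -0.0311  0.1171] F [0.3 0.4 0.2] T [0.01 0.   0.04] op 0.0353 q [-0.32  0.5   0.33  2.1  -0.29  0.58  2.81]
t8.71 tcp [ 0.5129 -0.0314  0.1173] F [ 1.7 -1.1  2.1] T [-0.28 -0.29 -0.03] op 0.0132 q [-0.32  0.5   0.33  2.1  -0.29  0.58  2.81]
t8.91 tcp [ 0.5129 -0.0314  0.1173] F [ 0.9 -2.1  2.1] T [-0.35 -0.33 -0.04] op 0.0130 q [-0.32  0.5   0.33  2.1  -0.29  0.58  2.81]
```

View pics/w3.png

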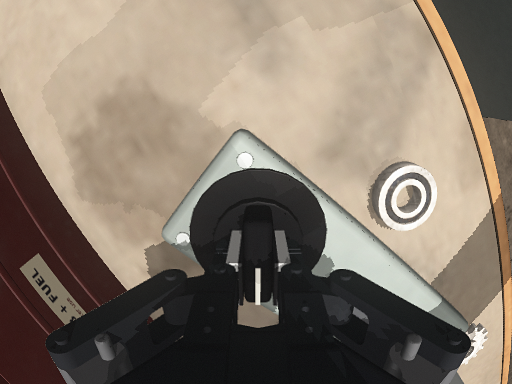

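The bar is gripped, with an opening of 13 mm and small forces. Now I turn it.

Run:
```python
from h import *
q=np.array(st()['qpos'])
for k in (.25,.5,.679):
    a=q.copy(); a[6]-=k; env.goto_joints(a); s=st()
Rm=R.from_quat([*s['orientation'][1:],s['orientation'][0]]).as_matrix(); print('ptr angle from jaw', np.arctan2(Rm[1,1],Rm[0,1])-np.pi/2)
env.grip(.035); env.movel([s['tcp_pos'][0],s['tcp_pos'][1],.2],.15); st()
w=calibration('wrist'); p,d=camera('wrist'); cv2.imwrite('pics/w4.png',p)
import pickle; pickle.dump((w,p,d),open('w4.pkl','wb'))
u,v=proj(w,[.5127,-.0311,.06],True).astype(int); print(u-80,v-70)
cv2.imwrite('pics/w4z.png',cv2.resize(p[max(0,v-70):v+70,max(0,u-80):u+80],None,fx=4,fy=4,interpolation=cv2.INTER_CUBIC))
```

```text
t8.96 tcp [ 0.5129 -0.0314  0.1173] F [ 2.  -3.3  2.8] T [-0.43 -0.41 -0.01] op 0.0134 q [-0.32  0.5   0.33  2.1  -0.29  0.58  2.81]
t9.31 tcp [ 0.5129 -0.0314  0.1174] F [ 1.3 -1.2  1.8] T [-0.19 -0.2   0.  ] op 0.0131 q [-0.32  0.5   0.33  2.1  -0.29  0.58  2.56]
t9.66 tcp [ 0.5128 -0.0313  0.1173] F [ 1.2 -0.8  2.5] T [-0.12 -0.12 -0.03] op 0.0135 q [-0.32  0.5   0.33  2.1  -0.29  0.58  2.31]
t9.95 tcp [ 0.5128 -0.0312  0.1173] F [0.6 0.1 3.8] T [ 0.03 -0.05 -0.07] op 0.0132 q [-0.32  0.5   0.33  2.1  -0.29  0.58  2.14]
ptr angle from jaw 0.35472204225069603
t10.99 tcp [ 0.5124 -0.031   0.1995] F [-0.1  0.3 -0.4] T [-0.05 -0.03  0.02] op 0.0352 q [-0.39  0.37  0.4   2.06 -0.2   0.76  2.06]
177 135
```

View pics/w4z.png

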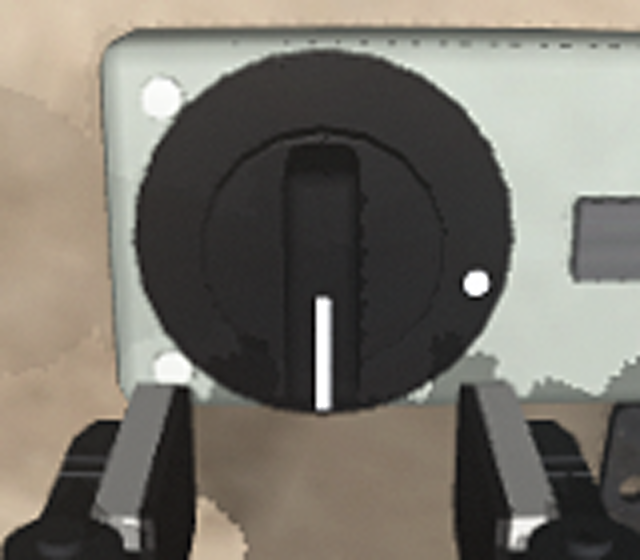

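The pointer line is vertical in the zoomed view, but the two dots are hidden behind the bar from this angle. I'll check them again from the side while looking at the mast head.

Run:
```python
from h import *
import pickle
env.movel([.5124,-.031,.33],.25)
env.reach([.485,.045,.41],quat(.347)); env.grip(.06); st()
w=calibration('wrist'); p,d=camera('wrist'); cv2.imwrite('pics/w5.png',p)
pickle.dump((w,p,d),open('w5.pkl','wb'))
for n,P in (('k',[.5127,-.0311,.04]),('h',[.4546,.1287,.195])):
    u,v=proj(w,P,True).astype(int); x0,y0=max(0,u-80),max(0,v-70); print(n,x0,y0)
    cv2.imwrite(f'pics/w5{n}.png',cv2.resize(p[y0:v+70,x0:u+80],None,fx=4,fy=4,interpolation=cv2.INTER_CUBIC))
```

```text
t13.65 tcp [0.485  0.0449 0.41  ] F [ 0.1 -0.2  0.4] T [-0.02  0.04 -0.01] op 0.0601 q [-0.75  0.06  0.56  1.88 -0.03  1.22  0.17]
k 177 135
h 177 18
```

View pics/w5k.png

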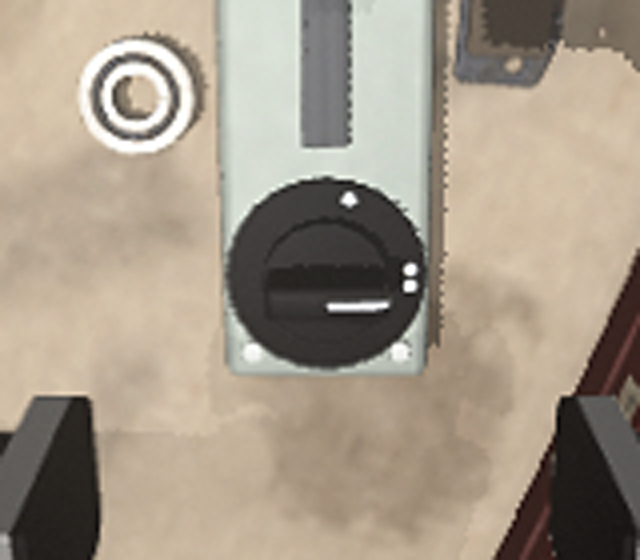

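View pics/w5h.png

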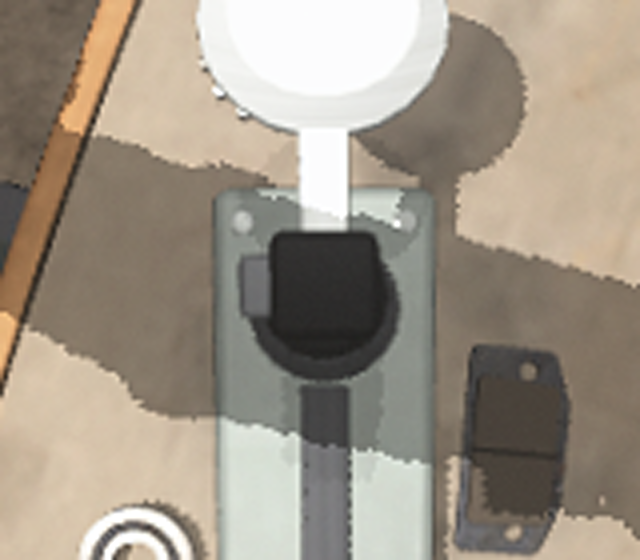

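Pointer line in the knob zoom: (327,307) to (389,304), with the dots at (410,270) and (411,286). In the head zoom the grip's top spans x 271–379 and y 232–336, and the button is on its left at (240–270, 255–317).

Run:
```python
from h import *
import pickle; w,p,d=pickle.load(open('w5.pkl','rb'))
g=lambda u,v,z:onz(w,u/4+177-.4,v/4+135-.4,z,True)[:2]
ang=lambda v:np.arctan2(v[1],v[0])
a,b=g(327,307,.066),g(389,304,.066); M=(g(410,270,.034)+g(411,286,.034))/2; S=g(349,200,.034)
C=(g(229,272,.034)+g(426,272,.034)+g(328,179,.034)+g(328,367,.034))/4
r=.0335; s=np.array([r*np.cos(1.3)-r,r*np.sin(1.3)])
print('ptr',ang(b-a),a,b,'C',C,'yawMC',ang(M-C),'S',ang(S-C)-1.3,'chord',ang(S-M)-ang(s)); yaw=.347
print('angle tip->M from C', ang(b-C), ang(M-C), 'lineA->M', ang(M-a))
G=lambda u,v,z:onz(w,u/4+177-.4,v/4+18-.4,z,True)[:2]
c=[G(272,233,.195),G(377,233,.195),G(381,336,.195),G(273,336,.195)]
H=np.mean(c,0); print('head',H,[np.linalg.norm(c[i]-c[i-1]).round(4) for i in range(4)],'yaws',ang(c[1]-c[0]),ang(c[2]-c[3]),ang(c[0]-c[3])-np.pi/2)
print('pred',C+.17*np.array([-np.sin(yaw),np.cos(yaw)]))
print('button outer', G(240,286,.185))
print('depth top',d[int(280/4+18),int(325/4+177)])
e=[G(215,y,.03) for y in (200,500)]; print(e,ang(e[0]-e[1])-np.pi/2)
```

```text
ptr 0.39756391318606155 [ 0.51334421 -0.03102926] [ 0.53453347 -0.02213136] C [ 0.51298598 -0.02898014] yawMC 0.2926932660565262 S 0.3528341465939253 chord 0.3518857575324672
angle tip->M from C 0.30774764751936323 0.2926932660565262 lineA->M 0.35503501317823244
head [0.45497764 0.12845266] [np.float64(0.0247), np.float64(0.0246), np.float64(0.0247), np.float64(0.0254)] yaws 0.3471844889965545 0.347621554411711 0.35408766030191674
pred [0.4551727  0.13088738]
button outer [0.43531442 0.12160799]
depth top 0.26912126
[array([0.40235012, 0.15376162]), array([0.44022745, 0.04611622])] 0.3383409194939362
```

The pointer is within about 0.05 rad of the stand's x axis, against a tolerance of 0.2. The head is at (0.455, 0.1285) with yaw 0.348, consistent with the knob. Now I'll take the grip.

Run:
```python
from h import *
import pickle
yaw=.348; x,y=np.array([.455,.1288])-.0008*np.array([np.cos(yaw),np.sin(yaw)])
env.reach([x,y,.34],quat(yaw)); env.movel([x,y,.265],.15); st()
print(env.movel([x,y,.2285],.06,stop_force=6)); st()
env.grip(.01,70); st(); env.dwell(.2); st()
w=calibration('wrist'); p,d=camera('wrist'); cv2.imwrite('pics/w6.png',p)
p,d=camera('scene'); cv2.imwrite('pics/s6.png',cv2.resize(p[120:320,190:390],None,fx=3,fy=3))
```

```text
t14.88 tcp [0.4551 0.1281 0.2659] F [ 0.4 -0.6  1.3] T [-0.02 -0.04 -0.03] op 0.0600 q [-0.82  0.19  0.47  2.09 -0.11  0.88  0.06]
False
t15.63 tcp [0.4544 0.1285 0.2285] F [-0.1 -0.1  0.9] T [-0.03 -0.05  0.01] op 0.0602 q [-0.8   0.25  0.45  2.13 -0.16  0.79  0.1 ]
t16.03 tcp [0.4544 0.1286 0.2289] F [-0.8 -0.7  5.6] T [-0.29  0.72  0.06] op 0.0261 q [-0.8   0.25  0.45  2.13 -0.16  0.79  0.1 ]
t16.23 tcp [0.4544 0.1286 0.2289] F [-0.2 -1.3  6.3] T [-0.31  0.83  0.04] op 0.0257 q [-0.8   0.25  0.45  2.13 -0.16  0.79  0.1 ]
```

View pics/w6.png

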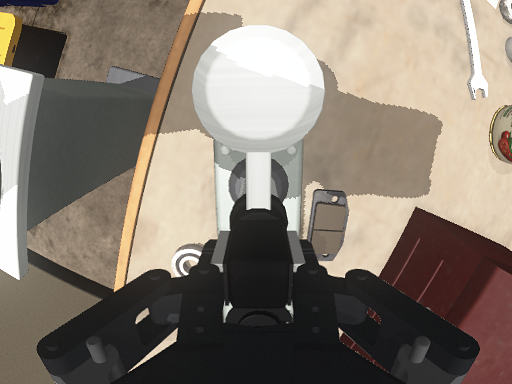

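View pics/s6.png

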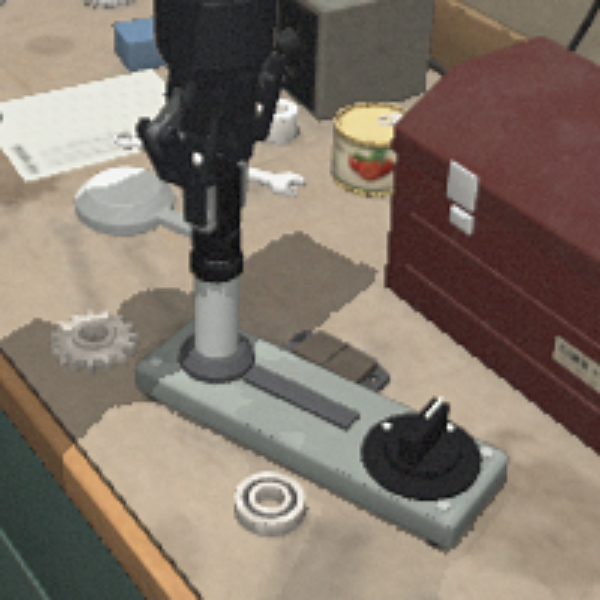

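Opening is 25.7 mm. The knob read about 1 mm low as well, so the button is fully in, one pad on it and the other on the back face. Pulling up now.

Run:
```python
from h import *
s=st(); x,y,z=s['tcp_pos']; x,y=.4542,.1285
print(env.movel([x,y,z+.02],.06,stop_force=25)); s1=st()
if s1['tcp_pos'][2]>z+.015:
    print(env.movel([x,y,z+.1],.06,stop_force=25)); st()
    print(env.movel([x,y,z+.118],.03,stop_force=18)); s=st(); print('lift',s['tcp_pos'][2]-z)
    env.dwell(.3); s=st(); print('lift',s['tcp_pos'][2]-z)
p,d=camera('wrist'); cv2.imwrite('pics/w7.png',p)
p,d=camera('scene'); cv2.imwrite('pics/s7.png',cv2.resize(p[120:320,190:390],None,fx=3,fy=3))
```

```text
t16.33 tcp [0.4544 0.1285 0.2289] F [-0.9 -0.3  6.1] T [-0.25  0.82  0.03] op 0.0260 q [-0.8   0.25  0.45  2.13 -0.16  0.79  0.1 ]
False
t16.82 tcp [0.4543 0.1286 0.2489] F [ 4.   1.1 -3.7] T [-0.13  0.13  0.07] op 0.0257 q [-0.81  0.22  0.46  2.11 -0.13  0.84  0.08]
False
t18.31 tcp [0.4543 0.1286 0.3288] F [ 4.5  1.5 -2.3] T [ 0.11 -0.25  0.05] op 0.0258 q [-0.85  0.11  0.48  2.02 -0.06  1.03  0.01]
True
t18.75 tcp [0.4543 0.1286 0.3388] F [ 5.9  1.4 -4.5] T [ 0.12 -0.46 -0.02] op 0.0257 q [-0.85  0.1   0.48  2.01 -0.05  1.05 -0.  ]
lift 0.10993490602941464
t19.05 tcp [0.4543 0.1286 0.3388] F [ 5.3  1.7 -3.7] T [ 0.2  -0.46  0.11] op 0.0259 q [-0.85  0.1   0.48  2.01 -0.05  1.05 -0.  ]
lift 0.10994110818106645
```

View pics/s7.png

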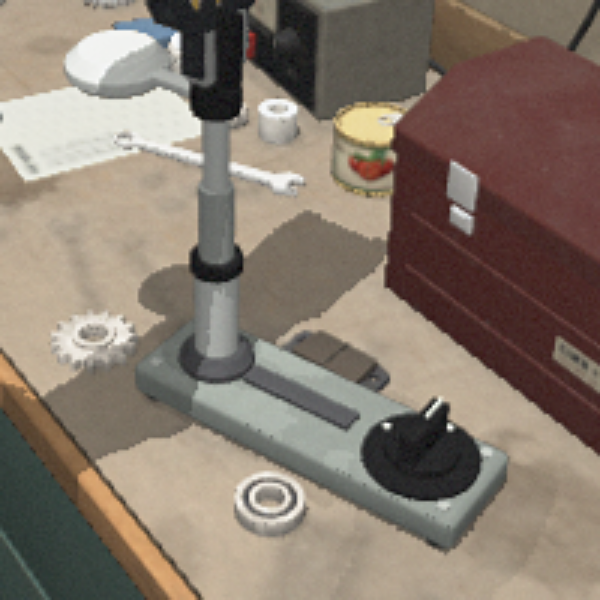

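View pics/w7.png

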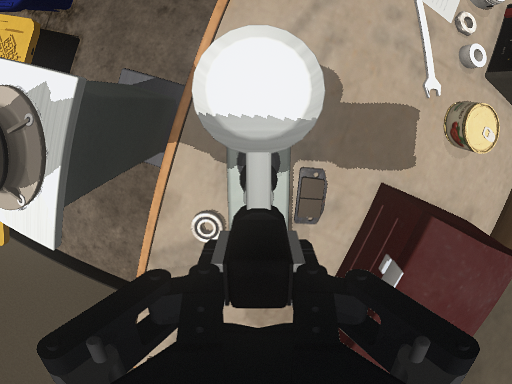

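The mast is up 109.9 mm, the stop was felt, and the opening is unchanged. I'll add a small upward preload, check, and hand in.

Run:
```python
from h import *
s=st(); x,y,z=s['tcp_pos']
print(env.movel([.4543,.1286,z+.001],.01,stop_force=15)); st(); env.dwell(.4); s=st(); print('lift',s['tcp_pos'][2]-.2289)
p,d=camera('scene'); cv2.imwrite('pics/s8.png',cv2.resize(p[120:320,190:390],None,fx=3,fy=3))
if s['tcp_pos'][2]>.338 and abs(s['opening']-.0258)<.001: job.job_done(); st()
```

```text
t19.15 tcp [0.4543 0.1286 0.3388] F [ 5.7  1.2 -4.2] T [ 0.18 -0.44  0.02] op 0.0255 q [-0.85  0.1   0.48  2.01 -0.05  1.05 -0.  ]
False
t19.40 tcp [0.4543 0.1286 0.339 ] F [ 7.2  2.7 -9.1] T [ 0.32 -0.71  0.04] op 0.0260 q [-0.85  0.1   0.48  2.01 -0.05  1.05 -0.  ]
t19.80 tcp [0.4543 0.1286 0.3391] F [ 7.5  2.7 -9. ] T [ 0.33 -0.72  0.08] op 0.0255 q [-0.85  0.1   0.48  2.01 -0.05  1.05 -0.  ]
lift 0.11015199721806301
the job is handed in; nothing more can be done
the job is handed in; nothing more can be done
```

I turned the knob to the second stop, then squeezed the button and pulled the lamp straight up to the end of its travel. I handed the job in at about 19.8 s with the arm still holding it there; no verdict is given.

- **Knob:** I turned it clockwise by 0.68 rad, from about 0.72 to about 1.4. The wrist picture afterwards put the pointer 0.01 to 0.05 rad from the stand's +x, depending on the estimate, well inside the 0.2 rad allowed. My knob-centre estimates disagreed by 2 to 3 mm, which is about the calibration error.
- **Button:** I gripped with 70 N. The fingers read 25.5–26.0 mm, against 27.5 mm expected with the button fully in. The knob bar also read about 1 mm narrow, so I take the button to be fully in. The reading held steady through the lift.
- **Lift:** The gripper rose 110 mm and met a firm stop. It passed the 55 mm first stop without resistance. It now holds with about 9 N downward on the tool (about 4 N before I added a small upward push).
- **Loose parts:** The sprocket, bearing and brake pad look unmoved in the scene pictures before and after the lift. I saved one more picture just before handing in but did not view it.

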